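# Hang a shelf bracket on a twin-slot counter stand

## Task

The tester stand on the counter needs its second shelf bracket: hook the claws of the loose bracket into the empty post, in the same rows of slots as the bracket fitted on the other post, then press it down close to the post until it snaps fully home and stays there by itself. The slotted strip has sideways play in its post, so feel for the slots, and do not force it (the load between bracket and post must stay below 80 N). Leave the two tester bottles and the carton where they stand.

Things in the scene. Friction and masses are not known exactly. Their poses are not given: they have to be found in the camera images.
- bracket: Loose steel shelf bracket, an inverted U in section: 23.5 mm wide, 170 long, 76 high at the back, some 0.36 kg, standing on its lower edges. Origin: middle of the back edge at the underside; x out of the back, so the arm runs to x = -170; z up, flat top at z = 76. Lower edges level to x = -105, then rising to z = 48 at the front end (6 mm lip on top). Balance point about x = -70, z = 47.
- bracket_claws (a point): Middle of the loose bracket's back edge at the underside of its upper claws' necks (64 mm above its origin), axes as the bracket's. Two claws on each cheek (3.5 mm thick, at y = +-10), the lower pair 45 mm below. Each: a neck 8 mm high, then a hook hanging 15 mm below the neck's underside with a snap bump on its far side. Gap between back edge and hook 4.5 mm; claws reach to x = +10.5.
- bracket_root (a point): Point on the flat top of the loose bracket, in the middle, 20 mm in front of the back edge: the place to press on. Axes as the bracket's.
- post: Empty post of the stand, fixed: aluminium, 58 mm wide, 255 high, round a grey slotted steel strip 40 wide, 3 thick. Origin: on the post's centre line at its foot (top of the stand's 12 mm base), in the plane of the strip's front face; x points into the strip, away from the side where brackets go; z up. Front lips 19 to 27 mm either side of the centre line stand 2 mm proud of the strip.
- post_slots (a point): Centre line of the empty post, strip's front face, level with the lower edges of the slots for the upper claws (175 mm above the post's origin). Slots 6 mm wide, 29 high, in two columns at y = +-10, 5 rows 45 mm apart (lower edges 40 to 220 mm up). The strip floats in the post: it stands up to 5 mm left or right of this line, which no pose here shows, and shifts only above 25 N sideways.
- post_home (a point): Where the bracket's origin comes when fully home (sideways by the strip's offset, up to 2 mm to the front): post's centre line, strip face, 111 mm above the post's origin. A claw enters with its hook tip above its slot's lower edge (origin 15 to 21 mm above this point) and is lowered. Home, the necks stand on the slots' lower edges: a hard stop.
- post_spring (a point): On the empty post's centre line, 10 mm behind the strip's front face, 8 mm below the slots for the upper claws: centre of a spring bar (6 mm thick, one below each row) that snaps over the hooks' bumps. The bracket rests on them 4 to 9 mm above home; its weight does not pass them, a press of 6 to 18 N near the strip does. Pressed far out, or while gripped, it binds and loads the claws heavily.
- post_fitted: The stand's other post, fixed, of the same shape, 220 mm to the left or right of the empty one, with a bracket like the loose one fully home in its slots (lower edges 130 and 175 mm above the origin). Origin as for the empty post. Both stand on one fixed base, 360 mm along the line of the posts, 150 mm deep, 12 mm thick, reaching 70 mm in front of the strips.
- tester_a: Roll-on tester bottle standing on the stand's base between the posts, 27 mm across, 90 mm high, black cap; origin at the centre of its underside.
- tester_b: A second such bottle, beside the first.
- carton: Small closed cardboard carton on the counter, 85 x 85 x 60 mm; origin at the centre of its underside.

How it is judged:
By the outcome, as a careful person would: the job done as asked, in the order asked, and still so for the second after the job is handed in, with the robot touching nothing.
It also fails if it takes over 61 s, if anything falls off the work surface, if the arm or the gripper's body presses on something with over 40 N, if the wrist force passes 120 N, or if a joint passes its speed limit or range.

## Robot

A 6-joint arm with a two-finger parallel gripper is mounted at the origin on the work surface. World frame = base frame: x ahead of the robot, y to its left, z up, the work surface at z = 0. Lengths are in mm, angles in rad, forces in N, time in s.
With the tool pointing down it reaches from about 275 to 750 mm from the base axis. Payload 10.2 kg.
Tool frame: the origin (TCP) lies midway between the tips of the shut fingers; the grasp point (between the pads) lies 19 mm behind it (manip.grip_depth is the distance from the TCP to the grasp point, in mm); z points along the fingers, y is the direction in which the jaws open and shut (so a half turn about z gives the same grasp; the last joint's range is limited). The gripper opens to 88 mm and grips with 3 to 60 N. Pads are 18 mm wide; open, the fingers measure 123 mm over their backs; the gripper's body (75 mm by 187 mm) begins 45 mm behind the grasp point.
Start: joints at [1.125, 0.313, 1.498, -0, 1.331, -0.223], TCP at [116.017, 512.027, 238.72] pointing down, gripper open.
Joint ranges: [-2.94, 2.94], [-0.97, 2.17], [0.19, 2.56], [-1.23, 4.37], [0.02, 3.11], [-2.88, 2.88]. Speed limits (rad/s): [2.39, 2.39, 3.01, 3.14, 3.14, 3.14].

## Interface

Orientations are given as a unit quaternion [w, x, y, z].
In Python, from cell import manip gives the robot as it stands. Calls block until the motion is done:
- manip.move_pose(position, orientation): joint-space move of the TCP to a pose.
- manip.move_straight(position, ori=None, v=150): straight line of the TCP; ori=None keeps the orientation; v is the mean speed in mm/s.
- manip.move_joints(angles): joint-space move.
- manip.open() and manip.gripper_close(force=None): open the fingers fully, or close them until they stop; force is the grip in N (None keeps the last).
- manip.wait(seconds).
- manip.solve_ik(position, orientation): joint angles nearest the present ones, or None.
- manip.get_state(): the state.
- manip.grab_frame(name): name is "scene" or "top" or "wrist"; returns a dict with "frame" (480x640x3 uint8, red, green, blue), "fx", "fy", "cx", "cy" (pixels), "T" (4x4, takes a point from camera to world coordinates); the wrist camera has in their place "tool_from_camera" (4x4, takes a point from camera to tool coordinates, whose origin is the TCP and whose axes are the flange's). Camera axes: x right, y down, z forward; pixel columns grow to the right and rows downward; lengths in mm; the calibration is good to about 2 mm. A picture is of the moment at which its call begins: read the wrist's pose just before it. There is no depth.
A pose or a line that the arm cannot do raises manip.PlanningError and nothing moves.
- manip.sign_off(): hands the job in, once; it reports no verdict.
Trained networks look in a picture, given as the dict that the camera call returned (one of the last four; its "shot" number tells which), for a name from the list of things; names that differ only in an ending like _2 or _b are one class to them, and where a whole thing is asked for, a point or a joint stands for the part that bears it (a point fixed in the world has none). Each returns a list of dicts, best first, with "p" (0 to 1); they miss things now and then, are a little off and sometimes report something else, mostly with a low value. They report only what shows in the picture. A call takes as long as a camera call.
- manip.search_frame(name, picture): "box" ([left, top, right, bottom] in pixels, round what is visible of it).
- manip.trace(name, picture): "pixels" (480x640 bool, what is visible of it) and "box" ([left, top, right, bottom] in pixels, round what is visible of it).
The state is a dict: "t": time; "joints": joint angles; "qd": joint speeds; "effort": joint torques, N m; "position": TCP position; "tool_rot": TCP orientation; "ft_force": force on the tool from outside, world axes, zero at the start; "moment": the same for the moment, N m; "finger_gap": opening from 0.0 (shut) to 1.0 (fully open).
Only numpy, scipy, OpenCV 4.12 (cv2) and the standard library are available. Lean on these libraries where they do the work, as an engineer would, in place of code of your own. Each camera call takes 0.05 s, during which the arm holds its last target. There are 200 camera calls.

## Working session

There is one attempt and no reset: what is moved stays moved. The work goes in short steps, each a Python script; the robot and the scene stay as the last script left them, time stands still between calls to the robot, and variables do not carry over. Pictures are saved under pics/ and viewed, on a budget of 10 in all, crops included, one or two more only if the job needs it, and the job is handed in when it is done.

```bash
ls; mkdir -p pics; python3 - <<'E'
from cell import manip
import cv2,numpy as np
ims=[]
for n in("scene","top"):
    f=manip.grab_frame(n); np.savez('%s0.npz'%n,**{k:np.array(v) for k,v in f.items()})
    print(n,f['fx'],f['cx'],f['cy'],np.round(f['T'],3).tolist())
    cv2.imwrite('pics/%s0.png'%n,f['frame'][:,:,::-1])
    for o in("bracket","post","post_fitted","tester_a","carton"):
        for r in manip.search_frame(o,f)[:3]: print(o,np.round(r['box']),round(r['p'],2))
print(manip.get_state())
E
```

```text
pics
scene 478.1217549122091 324.28182400060564 241.95433512916637 [[0.746, 0.461, -0.481, 1067.303], [0.666, -0.523, 0.532, -548.422], [-0.006, -0.717, -0.697, 840.194], [0.0, 0.0, 0.0, 1.0]]
bracket [336. 154. 380. 200.] 0.89
bracket [366. 174. 407. 274.] 0.31
post [361. 170. 406. 276.] 0.92
post_fitted [250. 191. 319. 317.] 0.59
tester_a [325. 258. 339. 291.] 0.96
carton [164. 307. 228. 373.] 0.95
top 454.30793293582855 313.6831499112459 228.49392821975343 [[0.025, -0.986, 0.163, 438.49], [-1.0, -0.022, 0.02, -15.747], [-0.017, -0.164, -0.986, 1155.778], [0.0, 0.0, 0.0, 1.0]]
bracket [173. 268. 198. 342.] 0.72
post_fitted [334. 228. 376. 322.] 0.76
tester_a [320. 230. 331. 243.] 0.49
carton [425. 258. 472. 299.] 0.7
{'t': 0.6, 'joints': array([ 1.12460990e+00,  3.12922058e-01,  1.49772203e+00,  2.42171104e-05,
        1.33100945e+00, -2.23410759e-01]), 'qd': array([-0.00076196,  0.00043428,  0.00154265,  0.00069378,  0.0001081 ,
       -0.00091482]), 'effort': array([-1.13546957e-03, -4.01977444e+01, -2.52354223e+01,  6.95110322e-02,
        3.20140226e-02,  1.63020309e-05]), 'position': array([116.00267175, 512.02129793, 238.70058215]), 'tool_rot': array([-2.11115675e-05,  1.11160500e-01,  9.93802466e-01, -2.48870305e-05]), 'ft_force': array([-0.30938796, -0.51529086,  1.1307766 ]), 'moment': array([0.00337672, 0.04603693, 0.01156249]), 'finger_gap': 1.0053292257897675}
```

View pics/scene0.png

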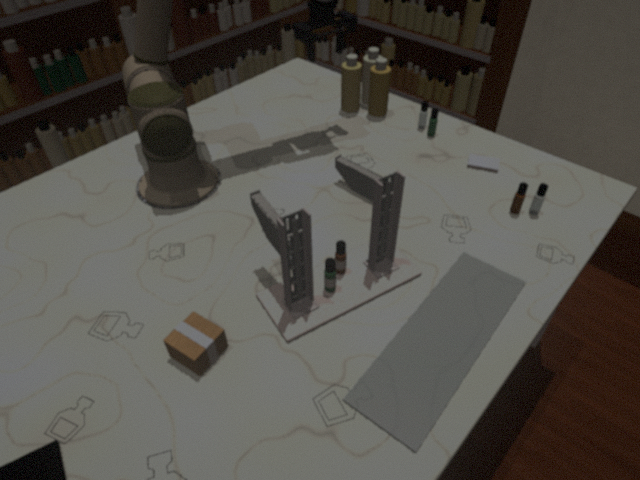

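View pics/top0.png

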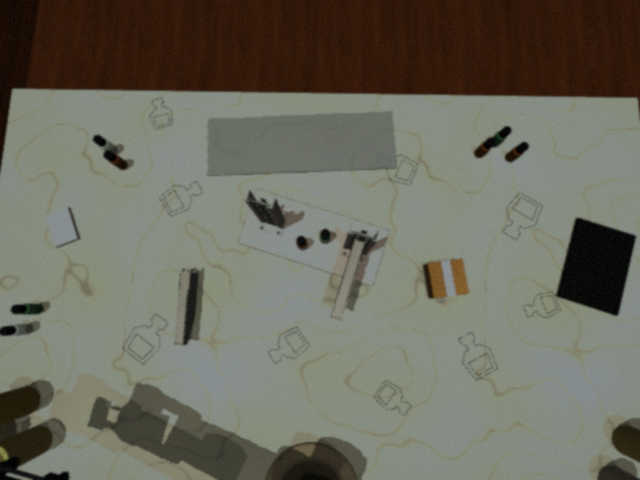

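```bash
cat > h.py <<'E'
from cell import manip
import cv2,numpy as np
from scipy.spatial.transform import Rotation as R
def q(v): w=np.asarray(v); return R.from_quat([w[1],w[2],w[3],w[0]])
def Q(r): x=r.as_quat(); return [x[3],x[0],x[1],x[2]]
def T_of(p,r): T=np.eye(4); T[:3,:3]=r.as_matrix(); T[:3,3]=p; return T
def ray(f,T,u,v,z):
    d=T[:3,:3]@np.array([(u-f['cx'])/f['fx'],(v-f['cy'])/f['fy'],1]); o=T[:3,3]
    return o+d*(z-o[2])/d[2]
def proj(f,T,P):
    c=(np.linalg.inv(T)@np.append(P,1))[:3]; return np.array([f['cx']+f['fx']*c[0]/c[2],f['cy']+f['fy']*c[1]/c[2]])
def down(yaw,tilt=0):  # tool x along world yaw dir?, z down; jaws y perpendicular to yaw. tilt>0 leans body back toward -x
    X=np.array([np.cos(yaw),np.sin(yaw),0]);Z=np.array([0,0,-1.]);Y=np.cross(Z,X)
    return R.from_rotvec(-tilt*np.array([-np.sin(yaw),np.cos(yaw),0]))*R.from_matrix(np.array([X,Y,Z]).T)
def wrist():
    s=manip.get_state(); f=manip.grab_frame("wrist")
    T=T_of(s['position'],q(s['tool_rot']))@np.array(f['tool_from_camera']); return f,T
E
python3 - <<'E'
from h import *
f={k:v for k,v in np.load('top0.npz').items()};T=f['T']
for u,v in [(253,188),(390,230),(373,283),(238,243)]: print('base',ray(f,T,u,v,12)[:2].round(1))
for u,v in [(184.5,268),(181,344)]: print('brk',ray(f,T,u,v,76)[:2].round(1))
for u,v in [(265,195)]: print('posttop',ray(f,T,u,v,267)[:2].round(1))
for u,v in [(361,236),(337,318)]: print('fit',ray(f,T,u,v,199)[:2].round(1))
w,Tw=wrist(); print(w['fx'],w['cx'],w['cy'],np.round(w['tool_from_camera'],3).tolist(),manip.get_state()['t'])
tm=manip.grab_frame("top")
for o in ("bracket","bracket_claws"):
  for r in manip.trace(o,tm)[:2]:
    rect=cv2.minAreaRect(np.argwhere(r['pixels'])[:,::-1].astype(np.float32)); print(o,r['p'],rect)
E
```

```text
base [731.1 168.1]
base [ 628.4 -186.3]
base [ 493.3 -143.6]
base [586.4 199.6]
brk [515.1 312.5]
brk [338.7 308. ]
posttop [651.9 102.2]
fit [583.1 -96.9]
fit [410.7 -48.8]
355.51199022939056 320.7226127116288 230.87620567025363 [[0.0, -0.949, -0.317, 83.217], [1.0, 0.0, 0.0, 0.837], [0.0, -0.317, 0.949, -147.095], [0.0, 0.0, 0.0, 1.0]] 0.65
bracket 0.75 ((185.95797729492188, 306.8687438964844), (18.71956443786621, 75.17505645751953), 4.864514350891113)
bracket_claws 0.84 ((185.91651916503906, 307.21014404296875), (18.75531005859375, 74.84798431396484), 4.969740390777588)
```

```bash
cat >> h.py <<'E'
def tool(yaw,tilt=0):  # camera side towards the robot; fingers tilt forward along yaw
    X=-np.array([np.cos(yaw),np.sin(yaw),0]);Z=np.array([0,0,-1.]);Y=np.cross(Z,X)
    return R.from_rotvec(-tilt*np.array([-np.sin(yaw),np.cos(yaw),0]))*R.from_matrix(np.array([X,Y,Z]).T)
def save(n,f,T):
    np.savez(n+'.npz',fx=f['fx'],fy=f['fy'],cx=f['cx'],cy=f['cy'],T=T,frame=f['frame']); 
    cv2.imwrite('pics/%s.png'%n,cv2.convertScaleAbs(f['frame'][:,:,::-1],alpha=1.6,beta=10))
E
python3 - <<'E'
from h import *
yaw=-0.278; n=np.array([np.cos(yaw),np.sin(yaw),0]); P=np.array([635.6,116.6,0])
for d,h,t in((110,300,.785),(110,300,.6),(130,310,.5)):
    try: manip.move_pose((P-n*d+[0,0,h]).tolist(),Q(tool(yaw,t))); print(d,h,t);break
    except manip.PlanningError as e: print(e)
f,T=wrist(); save('wpost',f,T)
for o in("post","post_fitted","tester_a"):
    for r in manip.search_frame(o,f)[:3]: print(o,np.round(r['box']),round(r['p'],2))
manip.move_pose([430,311,220],Q(tool(0.025)))
f,T=wrist(); save('wbrk',f,T)
for o in("bracket",):
    for r in manip.search_frame(o,f)[:3]: print(o,np.round(r['box']),round(r['p'],2))
s=manip.get_state();print(s['t'],s['position'],s['joints'])
E
```

```text
110 300 0.785
post [281.  56. 357. 307.] 0.76
post_fitted [  1.  39. 162. 304.] 0.9
tester_a [168.  70. 208. 145.] 0.82
tester_a [208.  39. 246. 125.] 0.68
bracket [309.  99. 347. 301.] 0.78
3.8667 [430.32189693 310.20842916 220.36924804] [ 4.04171493e-01  3.38787567e-01  1.51113867e+00 -1.31285575e-03
  1.29002675e+00 -1.18970116e+00]
```

View pics/wpost.png

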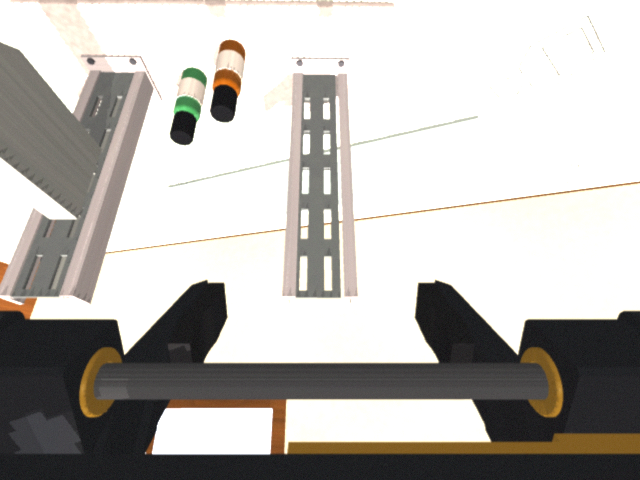

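View pics/wbrk.png

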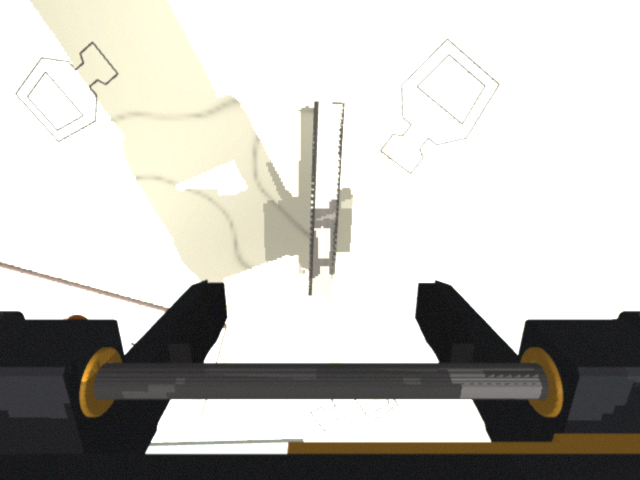

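```bash
python3 - <<'E'
import numpy as np,cv2
a=np.load('wbrk.npz')['frame'][80:320,270:380,::-1]; b=np.load('wpost.npz')['frame'][60:310,270:370,::-1]
g=lambda i:cv2.resize((255*(i/255.)**1.8).astype(np.uint8),None,fx=2.4,fy=2.4,interpolation=cv2.INTER_CUBIC)
a,b=g(a),g(b); h=max(a.shape[0],b.shape[0])
p=lambda i:cv2.copyMakeBorder(i,0,h-i.shape[0],0,20,cv2.BORDER_CONSTANT)
cv2.imwrite('pics/crop1.png',np.hstack([p(a),p(b)]))
E
```

```text
(no output)
```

View pics/crop1.png

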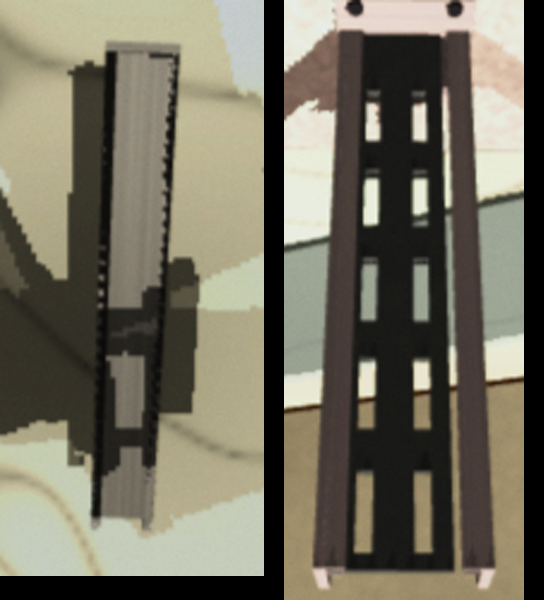

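```bash
python3 - <<'E'
from h import *
f=dict(np.load('wpost.npz'));T=f['T']; print('cam',T[:3,3].round(1))
for u,v,z in[(315.8,210,187),(315.8,256.7,232),(317.1,98.3,52)]: print('slot',ray(f,T,u,v,z).round(1))
# post top outer corners/foot, feet of lips (crop px)
for x,y,z in[(313,568,267),(495,568,267),(336,32,12),(470,32,12)]: print('post',ray(f,T,270+(x-284)/2.4,60+y/2.4,z).round(1))
f=dict(np.load('wbrk.npz'));T=f['T']; print('cam',T[:3,3].round(1))
C=ray(f,T,320.8,299,72);F=ray(f,T,329.8,99,76);print('claw',C,'front',F,'yaw',np.arctan2(*(C-F)[1::-1]),'len',np.linalg.norm((C-F)[:2]))
E
```

```text
cam [373.8 192.5 346.1]
slot [638.3 112.8 187. ]
slot [638.6 113.  232. ]
slot [636.3 114.   52. ]
post [629.1  88.3 267. ]
post [645.5 145.8 267. ]
post [630.   86.1  12. ]
post [647.1 145.9  12. ]
cam [347.1 309.6 367. ]
claw [513.34920856 313.30963851  72.        ] front [337.86825014 315.99591063  76.        ] yaw -0.01530685921109325 len 175.50151802039838
```

```bash
cat >> h.py <<'E'
YAW=-0.277; N=np.array([np.cos(YAW),np.sin(YAW),0]); SD=np.array([-N[1],N[0],0]); S=np.array([638.4,113.0,0])
E
python3 - <<'E'
from h import *
r0=tool(-0.005)
manip.move_pose([436.5,314.3,110],Q(r0)); manip.move_straight([436.5,314.3,42],v=120)
a=manip.get_state()['ft_force']; manip.gripper_close(45); s=manip.get_state(); print(s['finger_gap']*88,s['position'].round(2),(s['ft_force']-a).round(2))
manip.move_straight([436.5,314.3,183],v=150); manip.wait(.2); print(manip.get_state()['ft_force'].round(2),manip.get_state()['moment'].round(3),manip.get_state()['finger_gap']*88)
manip.move_pose((S-N*(70+50)+[0,0,183]).tolist(),Q(tool(YAW)))
manip.move_straight((S-N*(70+25)+[0,0,183]).tolist(),v=100); manip.wait(.2)
f,T=wrist(); save('wpre',f,T); s=manip.get_state(); print(s['t'],s['position'].round(2),s['ft_force'].round(2),s['moment'].round(3))
c=manip.grab_frame("scene"); b=cv2.resize(c['frame'][100:330,200:450,::-1],None,fx=2,fy=2,interpolation=3)
w=f['frame'][40:330,220:420,::-1]; w=cv2.resize((255*(w/255.)**1.3).astype(np.uint8),None,fx=1.5,fy=1.5,interpolation=3)
b=cv2.resize(b,None,fx=.95,fy=.95); H=max(len(b),len(w)); p=lambda i:cv2.copyMakeBorder(i,0,H-len(i),0,10,cv2.BORDER_CONSTANT)
im=np.hstack([p(b),p(w)]);print(im.shape); cv2.imwrite('pics/pre.png',cv2.convertScaleAbs(im,alpha=1.4))
E
```

```text
23.07945780997091 [436.46 314.24  41.94] [ 0.16  0.61 -1.89]
[ 0.51 -1.4  -4.48] [0.044 0.013 0.035] 22.977930761884817
8.8167 [546.63 139.3  183.1 ] [-0.05  0.24 -4.05] [-0.022  0.017 -0.004]
(437, 795, 3)
```

View pics/pre.png

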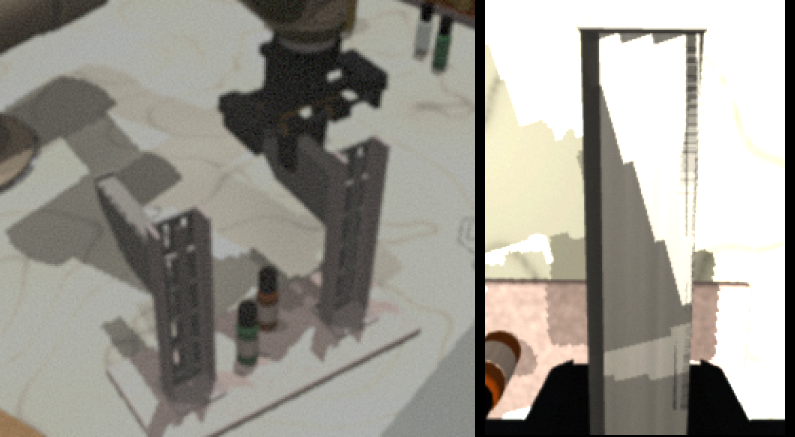

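```bash
cat > search.py <<'E'
from h import *
f=dict(np.load('wpre.npz')); Fp=ray(f,f['T'],324,60,217); t=np.array([546.63,139.3,0]); print('front rel tool n,s',(Fp-t)@N,(Fp-t)@SD)
F0=manip.get_state()['ft_force'].copy(); Z=183
def go(d,l,v=40,z=Z): manip.move_straight((S+N*(d-70)+SD*l+[0,0,z]).tolist(),v=v)
def F(): x=manip.get_state()['ft_force']-F0; return np.array([x@N,x@SD,x[2]])
found=None
for l in (0,1,-1,2,-2,3,-3,4,-4):
    go(-15,l,60); d=-15
    while d<4:
        d+=.7 if d<-4 else .5; go(d,l,25); x=F()
        if abs(x[0])>6 or abs(x[1])>12: break
    print(l,round(d,1),x.round(1),round(manip.get_state()['t'],1))
    if d>-5: found=l;break
    go(-15,l,60)
    if manip.get_state()['t']>32: break
print('found',found,manip.get_state()['position'].round(2))
E
python3 search.py
```

```text
front rel tool n,s -97.71498268995782 1.7538550666471868
0 -3.3 [-8.3  0.8  2.3] 13.4
found 0 [566.68 133.53 182.69]
```

```bash
cat > lower.py <<'E'
from h import *
F0=np.array([-0.05,.24,-4.05])
def F(): x=manip.get_state()['ft_force']-F0; return np.array([x@N,x@SD,x[2]]).round(1)
def go(d,z,v=25): manip.move_straight((S+N*(d-70)+[0,0,z]).tolist(),v=v)
d=-4.3; go(d,183); print(F(),manip.get_state()['position'].round(2))
z=183
while z>166:
    z-=1; go(d,z); x=F(); print(z,x)
    if x[2]>5 or abs(x[0])>12 or abs(x[1])>12: break
s=manip.get_state();print(s['t'],s['position'].round(2),s['moment'].round(2))
f,T=wrist(); save('wlow',f,T)
c=manip.grab_frame("scene"); cv2.imwrite('pics/low.png',cv2.convertScaleAbs(cv2.resize(c['frame'][120:300,230:430,::-1],None,fx=3,fy=3,interpolation=3),alpha=1.4))
E
python3 lower.py
```

```text
[-3.2  0.8  0.1] [566.62 133.49 182.9 ]
182 [-4.7  0.1  0.7]
181 [-5.6  0.   1.2]
180 [-4.6 -0.4  1.7]
179 [-5.3  0.7  0.8]
178 [-4.8 -0.2  0.4]
177 [-5.   0.6  0.4]
176 [-5.8  0.4  0.2]
175 [-4.8 -0.   1. ]
174 [-4.7 -0.5  0.2]
173 [-5.6 -0.2  0.9]
172 [-6.6 -0.6  3.2]
171 [-7.9 -0.3  5.6]
16.6833 [566.48 133.52 171.53] [ 0.27  1.25 -0.05]
```

View pics/low.png

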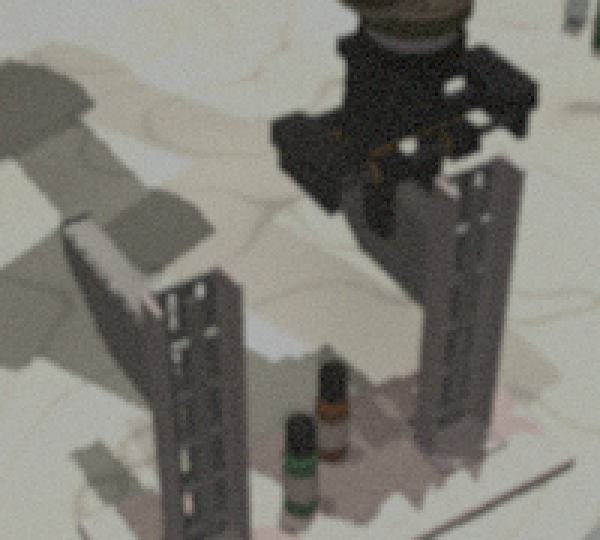

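```bash
cat > press.py <<'E'
from h import *
p=manip.get_state()['position']; manip.open(); manip.wait(.3); print(manip.get_state()['ft_force'].round(1))
manip.move_straight((p+[0,0,95]).tolist(),v=150); 
f,T=wrist(); save('wrel',f,T)
manip.gripper_close(20)
r=tool(YAW,.42); A=S-N*16
manip.move_pose((A+[0,0,240]).tolist(),Q(r)); manip.wait(.3); F0=manip.get_state()['ft_force'].copy()
manip.move_straight((A+[0,0,215]).tolist(),v=60)
z=215; fz=0
while z>192:
    z-=.7; manip.move_straight((A+[0,0,z]).tolist(),v=20); s=manip.get_state(); x=s['ft_force']-F0
    print(round(z,1),s['position'][2].round(2),np.array([x@N,x@SD,x[2]]).round(1))
    if x[2]>28 or abs(x@N)>20: break
print(s['t'])
E
python3 press.py
```

```text
[ 1.  -0.1 -0.7]
214.3 214.55 [ 0.1 -0.3  0.8]
213.6 213.61 [-0.  -0.1 -0. ]
212.9 212.85 [-0.4 -0.3  0.1]
212.2 212.15 [-0.3 -1.1  0.8]
211.5 211.45 [-0.4 -0.8 -0.5]
210.8 210.73 [-0.  -0.8  0.3]
210.1 210.06 [-0.2 -0.2 -0.3]
209.4 209.48 [-0.6 -0.2  1. ]
208.7 209.04 [-0.6  0.2  2.3]
208.0 208.65 [-2.  -1.1  5.3]
207.3 208.33 [-3.8 -0.8  7.7]
206.6 207.91 [-3.6 -0.5  9.3]
205.9 207.46 [-4.6 -0.4  9.6]
205.2 205.57 [0.6 0.3 1.3]
204.5 203.78 [-0.6 -0.   1.4]
203.8 203.57 [0. 0. 0.]
203.1 203.08 [ 0.5 -0.3 -0.1]
202.4 202.67 [-1.3 -0.4  2.9]
201.7 202.31 [-2.5 -0.5  5.8]
201.0 202.19 [-4.2 -1.1  7.7]
200.3 201.95 [-5.7 -0.5 10.5]
199.6 201.75 [-7.  -0.9 13.8]
198.9 201.58 [-9.5 -2.5 17.4]
198.2 201.45 [-10.6  -1.8  20.2]
197.5 201.25 [-12.3  -3.1  23. ]
196.8 201.19 [-15.   -2.3  26.3]
196.1 201.09 [-15.9  -3.1  29.6]
28.4583
```

```bash
python3 - <<'E'
from h import *
p=manip.get_state()['position']; manip.move_straight((p+[0,0,70]).tolist(),v=150)
manip.move_pose((S-N*190+[0,0,330]-SD*0).tolist(),Q(tool(YAW,.785))); 
f,T=wrist(); save('wend',f,T)
c=manip.grab_frame("scene"); cv2.imwrite('pics/end.png',cv2.convertScaleAbs(cv2.resize(c['frame'][120:320,220:430,::-1],None,fx=2.8,fy=2.8,interpolation=3),alpha=1.4))
print(manip.get_state()['t'])
E
```

```text
29.9833
```

View pics/end.png

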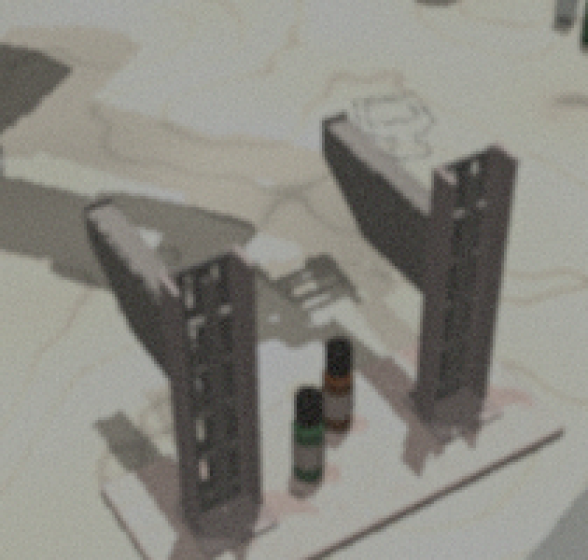

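View pics/wend.png

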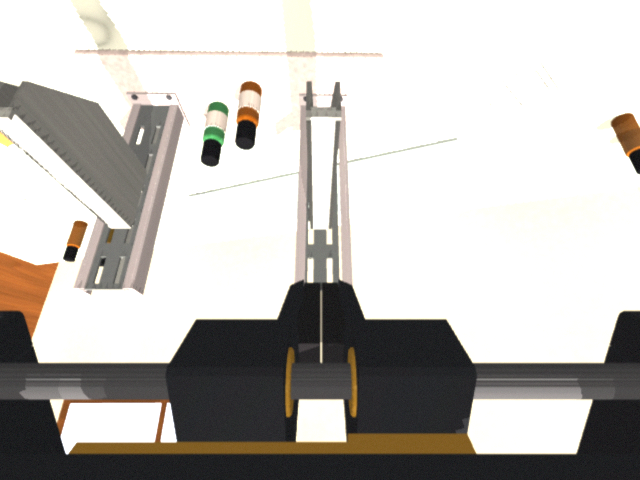

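```bash
python3 - <<'E'
from h import *
f=dict(np.load('wend.npz'));T=f['T']
for z in(199,206):
    for b in(S-N*1.5,S-N*1.5-220*SD): print(z,proj(f,T,b+[0,0,z]).round(1))
g=cv2.cvtColor(f['frame'],cv2.COLOR_RGB2GRAY); print(g[215:250,318:323].mean(1).astype(int))
manip.sign_off(); print(manip.get_state()['t'])
E
```

```text
199 [320.  229.8]
199 [120.6 229.7]
206 [320.  235.5]
206 [119.  235.4]
[204 204 204 204 204 204 204 204 204 203 204 204 202 182 125  77  70  71
  70  70  71  71  71  71  70  71  71  70  70  72  71  70  70  70  70]
the job is handed in; nothing more can be done
the job is handed in; nothing more can be done
```

The second bracket is hooked into the empty post, in the same rows of slots as the fitted one. It is pressed home and stays there with nothing touching it. The job is handed in; the robot's clock was at about 30 s of the 61 s allowed.

- **Slots:** the wrist picture showed the strip about 4 mm to the right of the post's centre line. Feeling forward there, the claws went in on the first try, with no more than about 8 N.
- **Lowering and release:** the bracket came down onto the springs about 6.5 mm above home, and I let go of it there.
- **Press:** with shut fingers near the strip, it snapped at about 10 N. It then moved on to a hard stop about 7 mm below where the press first touched. I stopped at 30 N, well under the 80 N limit.
- **Last picture:** the bracket's top back edge is at row 229. The fully-home position predicts 229.8; a bracket still resting on the springs would show at about 235.5. The fitted bracket's top edge is at the same row. Both bottles look to be standing where they were.

No check failed. I did not look at the carton again after the first pictures, but the arm never worked near it.

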